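# Lift a warmed vial out of the warming block with spring tongs

### The job

The blue-capped vial in the warming block is hot, so take it with the spring tongs (the ones with blue grips): pick the tongs up, squeeze their jaws shut on the vial, lift it out upright to about 10 cm above the block, and finish while still holding it up there, steady, in the tongs. Do not touch the vial with the gripper, do not tip it over, and leave the ear-drop bottle standing in its well.

Things in the scene. Friction and masses are not known exactly. Their poses are not given: they have to be found in the camera images.
- tongs: Loose steel spring tongs lying flat, two arms side by side joined by a bow at the rear, 0.08 kg, 18 mm high, 180 mm long. Origin: underside, midway between the two blue grips, within 10 mm of the balance point; +x points along the tongs to the jaws, y is the closing direction, z up. The bow reaches x = -95 mm, the jaws x = +85 mm.
- tongs_grip (a point): Middle between the blue grips, 9 mm above the tongs' underside. Grips: 36 mm long (x), 18 mm high, 53 mm over their outer faces relaxed, 37 mm when the jaws clasp the vial. 3 N starts to close them, 7 N brings the jaws onto the vial, half of any more reaches it (20 to 25 N in all is right). At 48 mm they carry firmly and the jaws stay 42 mm apart; fully shut: 28 mm.
- tongs_jaws (a point): Middle between the two dark jaws, 70 mm ahead of the grips (tongs' +x), 9 mm above the tongs' underside. Each jaw is 27 mm long in x and 18 mm high, with a shallow vee that centres a 30 mm round body. Relaxed, the jaws are 51 mm apart inside and 74 mm over their outsides.
- tongs_left: The sprung arm on the tongs' +y side with its grip and jaw; origin at its pivot at the rear, 80 mm behind the grips. It turns at most 0.15 rad inward; both arms always turn equally.
- tongs_right: The sprung arm on the tongs' -y side with its grip and jaw; origin at its pivot at the rear. Otherwise like the left one.
- vial: Clear glass injection vial with a blue cap and label, 30 mm in diameter, 60 mm high, about 0.05 kg. Origin: centre of its underside, z up its axis. Its straight glass body, to be clasped by the jaws, runs up to 41 mm above the origin. It stands 8 mm deep in one of the two wells of the warming block (either one).
- ear_drops: White ear-drop bottle with a green cap and label, 30 mm in diameter, 78 mm high, standing in the other well; origin: centre of its underside. Leave it there.
- warmer: Fixed warming block: white base 105 x 190 x 14 mm under an aluminium block 85 x 170 mm whose top is 34 mm above the origin. Origin: centre of the underside; x across it (its front, with the small dial, faces -x), y along it. Two round wells 33 mm wide and 8 mm deep lie at y = +48 and y = -48 mm; their floors are 26 mm above the origin.

How it is judged (in metres and radians):
On the way, in this order (a step that is already met when the one before it is completed fails the run):
1. the tongs are gripped and lifted off the worktop, the vial still standing in its well (contact force between the fingers and tongs above 1 N and height (world z) of tongs above 0.03 m and height (world z) of vial below 0.034 m), for 0.2 s.
2. both jaws of the tongs press on the vial (contact force between each of tongs_left, tongs_right and vial above 0.5 N), for 0.2 s.
At the end, for the whole second after the job is handed in: The vial is held by both jaws of the tongs (over 0.5 N each), its underside at least 60 mm above the top of the warming block, upright within 20 degrees and at rest (under 0.03 m/s), the tongs held in the gripper, nothing else under the vial; the ear-drop bottle stands in its well (all of step 2 and height (world z) of vial above 0.094 m and angle between vial's own z axis and vertical below 0.35 rad and linear speed of vial below 0.03 m/s and contact force between the fingers and tongs above 1 N and contact force between vial and ear_drops below 0.05 N and contact force between vial and warmer below 0.05 N and height (world z) of ear_drops below 0.034 m and angle between ear_drops's own z axis and vertical below 0.15 rad); the arm keeps its last pose, push and grip.
It fails at once if the gripper or arm touches the hot vial (contact force between the arm and vial above 0.3 N).
It fails at once if the gripper's fingers touch the hot vial (contact force between the fingers and vial above 0.3 N).
It fails at once if the vial is tipped over (more than 40 degrees) (angle between vial's own z axis and vertical above 0.7 rad).
It fails at once if the ear-drop bottle is tipped or taken out of its well (angle between ear_drops's own z axis and vertical above 0.4 rad or distance of ear_drops from where it was at the start of the episode above 0.025 m).
It also fails if it takes over 42 s, if anything falls off the work surface, if the arm or the gripper's body presses on something with over 40 N, if the wrist force passes 120 N, or if a joint passes its speed limit or range.

### The arm

A 6-joint arm with a two-finger parallel gripper is mounted at the origin on a cart in front of the work surface, level with it; the furniture and walls round the work are solid. World frame = base frame: x ahead of the robot, y to its left, z up, the work surface at z = 0. Lengths are in mm, angles in rad, forces in N, time in s.
With the tool pointing down it reaches from about 300 to 775 mm from the base axis. Payload 14.6 kg.
Tool frame: the origin (TCP) lies at the centre of the arm's flange, where the gripper is bolted on; the fingertips stand 199 mm ahead of it and the grasp point (between the pads) lies 180 mm ahead of it; z points along the fingers, y is the line along which they close (so a half turn about z gives the same grasp; the last joint's range is limited). The gripper opens to 94 mm and grips with 3 to 60 N. Pads are 16 mm wide; open, the fingers measure 119 mm over their backs; the gripper's body (75 mm by 177 mm) begins 78 mm behind the grasp point.
Start: joints at [1.093, 0.3, 1.521, -0, 1.321, -0.067], TCP at [219.636, 504.233, 404.646] pointing down, gripper open.
Joint ranges: [-3.03, 3.03], [-0.79, 2.21], [0.23, 2.52], [-1.04, 4.18], [0, 3.07], [-2.55, 2.55]. Speed limits (rad/s): [2.22, 2.22, 2.57, 3.14, 3.14, 3.14].

### API

Orientations are given as [roll, pitch, yaw] about the fixed x, y, z axes, in that order (R = Rz(yaw) Ry(pitch) Rx(roll)).
In Python, from cell import manip, optics, workorder gives the robot as it stands.
- The arm moves only by the tool step_arm, never from a script. Its argument "increments" is a list that holds one entry, the list of rows, each a list of 7 numbers: the turn, a rotation vector about the tool's x, y, z as a fraction of full scale, then the shift along the tool's x, y, z as a fraction of full scale, then the closure, from -1 (fully open) to 1 (shut). In form: [[[wx, wy, wz, tx, ty, tz, fingers], ...]]. A call has 1 to 5 rows; each row shifts and turns the commanded pose from where the row before left it, along the tool's axes as they then stand; what a row does not reach is not made up. Full scale, the value 1, is 40 mm for a shift and 45 degrees for a turn. A row lasts 1/10 s, in which the tool goes at most 50 mm and 8.59 degrees, less where a joint would pass 70% of its speed; a pose out of reach is approached as far as the arm can. A call with a number of a shift or a turn outside -1 to 1 is refused whole. A call with a gripper value outside its range is refused whole. The fingers move at their own pace and stop on an object; "newtons" is the grip in N (left out, the last holds). Time passes only in rows, so rows that do not move let the fingers close. It gives the time, the measured TCP pose, the force, the opening and the grip force at its end, in the units of the state.
- manip.read_state(): the state, without advancing time (a new reading comes with each control period).
- optics.camera(name): name is "side" or "top"; returns a dict with "frame" (480x640x3 uint8, red, green, blue), "range_z" (480x640 float32, mm along the optical axis (not along the pixel's ray), 0 where there is no reading), "mtx" (3x3 intrinsics, pixels), "distortion" ([k1, k2, p1, p2, k3] as OpenCV has them; the pictures are not rectified), "cam_to_world" (4x4, takes a point from camera to world coordinates). Camera axes: x right, y down, z forward; pixel columns grow to the right and rows downward; lengths in mm; the calibration is good to about 2 mm. A picture is of the moment at which its call begins.
- workorder.sign_off(): hands the job in; it is judged then, once.
The state is a dict: "clock": time; "joints": joint angles; "qd": joint speeds; "effort": joint torques, N m; "eef_pos": TCP position; "eef_rot": TCP orientation; "wrist_force": force on the tool from outside, world axes, zero at the start; "moment": the same for the moment, N m; "finger_gap": finger opening in mm; "finger_force": force on a finger pad.
Only numpy, scipy, OpenCV 4.12 (cv2) and the standard library are available. Lean on these libraries where they do the work, as an engineer would, in place of code of your own. Each camera call takes 0.05 s, during which the arm holds its last target. There are 200 camera calls.

## Working session

There is one attempt and no reset: what is moved stays moved. The work goes in short steps, Python scripts to look and compute and a tool call to move; the robot and the scene stay as the last step left them, time stands still between calls to the robot, and variables do not carry over. Pictures are saved under pics/ and viewed, at most 10 in all, crops included, and the job is handed in when it is done.

Besides the shell and the picture viewer there is one more tool, called as name(argument=value, ...), one argument or row to a line, values as JSON. step_arm: Moves the arm, as the interface text tells. Its arguments: {"type":"object","properties":{"increments":{"type":"array","items":{"type":"array","items":{"type":"array","items":{"type":"number"}}}},"newtons":{"type":"number"}},"required":["increments"]}

```bash
mkdir -p pics; cat > h.py <<'E'
import numpy as np, cv2
from cell import manip, optics, workorder
def shot(n,f):
    c=optics.camera(n); cv2.imwrite(f,c["frame"][:,:,::-1]); np.savez(f[:-4]+'.npz',**{k:np.array(v) for k,v in c.items()}); return c
def world(c,us,vs):
    us=np.asarray(us);vs=np.asarray(vs)
    z=c["range_z"][vs,us]
    p=cv2.undistortPoints(np.stack([us,vs],1).astype(float)[:,None],np.array(c["mtx"]),np.array(c["distortion"]))[:,0]
    P=np.c_[p*z[:,None],z,np.ones(len(z))]
    return (P@np.array(c["cam_to_world"]).T)[:,:3], z>0
E
python3 - <<'E'
from h import *
for n in("top","side"): 
    c=shot(n,f"pics/{n}0.png"); print(np.round(c["cam_to_world"],2))
print(manip.read_state())
E
```

```text
[[-2.0000e-02 -9.9000e-01  1.2000e-01  3.7758e+02]
 [-1.0000e+00  2.0000e-02  3.0000e-02  1.7471e+02]
 [-3.0000e-02 -1.2000e-01 -9.9000e-01  1.0486e+03]
 [ 0.0000e+00  0.0000e+00  0.0000e+00  1.0000e+00]]
[[ 9.6000e-01 -7.0000e-02  2.6000e-01  2.7230e+02]
 [-2.7000e-01 -3.4000e-01  9.0000e-01 -5.7113e+02]
 [ 3.0000e-02 -9.4000e-01 -3.4000e-01  3.3855e+02]
 [ 0.0000e+00  0.0000e+00  0.0000e+00  1.0000e+00]]
{'clock': 0.1, 'joints': array([ 1.09340521e+00,  3.00429687e-01,  1.52150395e+00, -3.26362341e-06,
        1.32065949e+00, -6.65955957e-02]), 'qd': array([ 0.00052537, -0.00063455, -0.00263224,  0.00159712, -0.00028298,
        0.00026642]), 'effort': array([-1.75028534e-03, -5.32655454e+01, -3.53275430e+01,  7.08151306e-02,
        2.35723250e-02, -3.96728069e-05]), 'eef_pos': array([219.62767203, 504.2235337 , 404.14156399]), 'eef_rot': array([-3.14059419e+00, -6.34236040e-05,  2.73079791e+00]), 'wrist_force': array([-0.52016941, -0.66991741,  0.22736719]), 'moment': array([ 0.00835341, -0.06169562, -0.02059815]), 'finger_force': 0.0, 'finger_gap': 93.92038826044374}
```

View pics/top0.png

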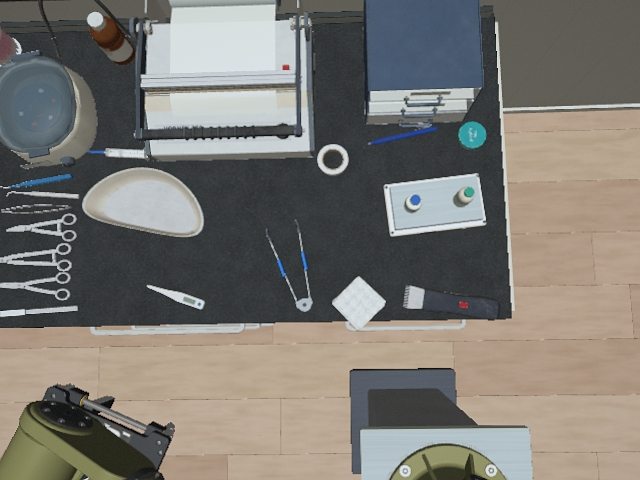

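View pics/side0.png

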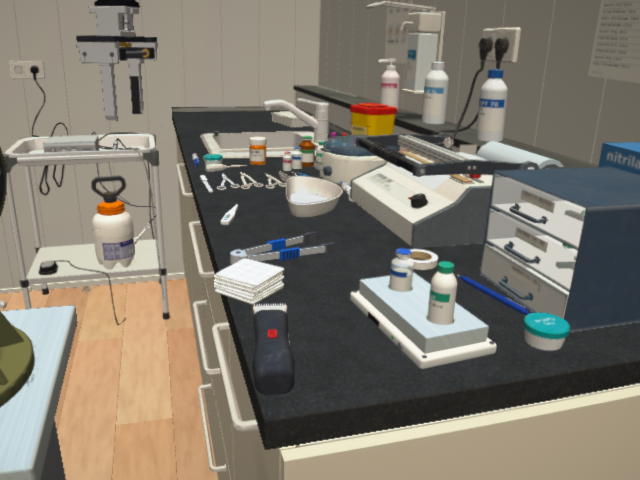

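The top view shows the tongs with the bow at (304,304), blue grips at about (281,268) and (304,261), and jaws at about (267,232) and (296,224). The vial's blue cap is at (413,202) and the green-capped ear drops are at (466,194). The side view confirms both bottles are standing in the block.

```bash
python3 - <<'E'
from h import *
c=dict(np.load("pics/top0.npz")); hsv=cv2.cvtColor(c["frame"],cv2.COLOR_RGB2HSV)
s=dict(np.load("pics/side0.npz")); hs=cv2.cvtColor(s["frame"],cv2.COLOR_RGB2HSV)
def seg(c,h,box,lo,hi,zr):
    u0,v0,u1,v1=box; m=cv2.inRange(h,lo,hi); vs,us=np.nonzero(m[v0:v1,u0:u1]); us=us+u0;vs=vs+v0
    P,ok=world(c,us,vs); ok&=(P[:,2]>zr[0])&(P[:,2]<zr[1]); return us[ok],vs[ok],P[ok]
B=((95,90,60),(130,255,255)); G=((60,90,40),(90,255,255))
for n,b,k,zr in(("gripL",(268,250,292,285),B,(5,40)),("gripR",(293,245,318,276),B,(5,40)),("vialcap",(400,190,425,212),B,(60,110)),("earcap",(455,182,480,205),G,(80,140))):
    u,v,P=seg(c,hsv,b,*k,zr); print(n,len(u),u.mean(),v.mean(),P.mean(0).round(1),np.median(P[:,2]).round(1)); 
    if 'cap' in n:
        t=P[P[:,2]>np.percentile(P[:,2],90)-4]; print('  top',((t.max(0)+t.min(0))/2).round(1),len(t))
# all tongs pts
vs,us=np.mgrid[212:316,255:322]; us=us.ravel();vs=vs.ravel(); P,ok=world(c,us,vs); ok&=(P[:,2]>8)&(P[:,2]<40); Q=P[ok]
print(len(Q),Q.min(0).round(1),Q.max(0).round(1),np.median(Q[:,2]))
t,w,h=cv2.minAreaRect(Q[:,:2].astype(np.float32)); print(t,w,h)
np.save('tongs.npy',Q)
# table z
P,ok=world(c,[230,350,340],[260,220,260]); print(P.round(1))
# block top
vs,us=np.mgrid[165:245,375:495]; us=us.ravel();vs=vs.ravel(); P,ok=world(c,us,vs); o=ok&(P[:,2]>28)&(P[:,2]<40); print(o.sum(),np.median(P[o,2]),cv2.minAreaRect(P[o,:2].astype(np.float32)))
# side caps
for n,b,k,zr in(("vialcap",(390,245,415,262),B,(70,110)),("earcap",(432,258,460,290),G,(80,140)),):
    u,v,P=seg(s,hs,b,*k,zr); print('side',n,len(u),P.mean(0).round(1),P.min(0).round(1),P.max(0).round(1))
E
```

```text
gripL 63 280.6031746031746 267.92063492063494 [459.3 307.6  17.2] 18.1
gripR 62 303.6290322580645 260.80645161290323 [472.4 262.3  17.5] 18.2
vialcap 80 415.0 199.4875 [575.4  49.9  85.6] 85.8
  top [575.4  50.7  87.2] 65
earcap 70 468.77142857142854 191.88571428571427 [583.3 -44.4 103.8] 103.7
  top [583.9 -44.9 105.3] 53
510 [374.9 248.6   8.1] [553.3 338.5  24.8] 17.2661978751496
(459.7217102050781, 284.88250732421875) (177.48281860351562, 66.90554809570312) 14.976024627685547
[[478.6 411.6  -1.7]
 [554.5 169.8  -1.7]
 [474.  191.3   1.5]]
3341 34.03971983479698 ((579.6987915039062, 3.0031814575195312), (87.48651123046875, 172.44126892089844), 5.8378520011901855)
side vialcap 65 [573.2  47.5  84.8] [564.5  40.3  82.7] [583.4  58.6  86.6]
side earcap 160 [580.1 -49.7 101.1] [571.8 -56.6  95.7] [590.5 -38.6 104.4]
```

```bash
python3 - <<'E'
import cv2
a=cv2.imread('pics/top0.png')[205:315,250:330]; cv2.imwrite('pics/crop1.png',cv2.resize(a,None,fx=5,fy=5,interpolation=cv2.INTER_CUBIC))
E
```

```text
(no output)
```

View pics/crop1.png

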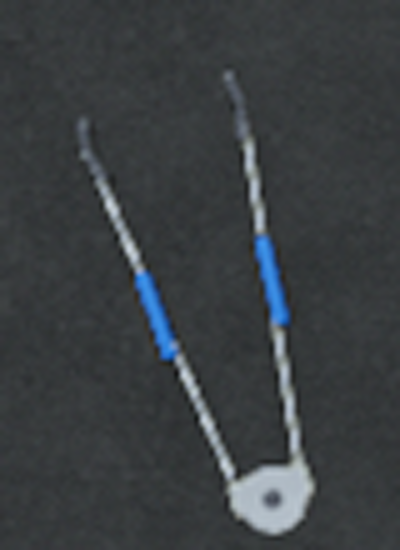

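The grip centre is about (465.5, 285.3) with tongs yaw about 0.275. The vial is about (575, 50.6), consistent with the block at yaw about 0.1. Heights match what they should be (vial cap 86, block 34). I'll rotate the tool first.

step_arm(
  increments=[
    [[0,0,-0.175,0,0,0.35,-1],[0,0,-0.175,0,0,0.35,-1],[0,0,-0.175,0,0,0.35,-1],[0,0,-0.175,0,0,0.35,-1],[0,0,-0.175,0,0,0.35,-1]],
  ],
)

```text
clock: 0.6
eef_pos: [219.6, 504.1, 333.8]
eef_rot: [-3.141, -0.0, -2.86]
wrist_force: [-0.4, 0.3, -0.3]
finger_gap: 93.5
finger_force: 0.0
```

step_arm(
  increments=[
    [[0,0,0,-0.55,-0.86,0,-1],[0,0,0,-0.55,-0.86,0,-1],[0,0,0,-0.55,-0.86,0,-1],[0,0,0,-0.55,-0.86,0,-1],[0,0,0,-0.55,-0.86,0,-1]],
  ],
)

```text
clock: 1.1
eef_pos: [373.4, 367.5, 334.5]
eef_rot: [-3.141, -0.0, -2.865]
wrist_force: [0.9, 0.1, -1.1]
finger_gap: 94.1
finger_force: 0.0
```

step_arm(
  increments=[
    [[0,0,0,-0.55,-0.87,0.4,-1],[0,0,0,-0.55,-0.87,0.4,-1],[0,0,0,-0.55,-0.86,0.4,-1],[0,0,0,0,0,0.4,-1],[0,0,0,0,0,0,-1]],
  ],
)

```text
clock: 1.6
eef_pos: [464.4, 285.8, 268.4]
eef_rot: [-3.141, -0.004, -2.867]
wrist_force: [0.4, 0.5, 0.2]
finger_gap: 94.6
finger_force: 0.0
```

```bash
python3 - <<'E'
from h import *
c=shot("side","pics/side1.png"); a=c["frame"][120:330,130:380,::-1]; cv2.imwrite('pics/side1c.png',cv2.resize(a,None,fx=3,fy=2.8))
shot("top","pics/top1.png"); print(manip.read_state()["eef_pos"])
c=dict(np.load("pics/top1.npz")); a=c["frame"][190:330,220:360,::-1]; cv2.imwrite('pics/top1c.png',cv2.resize(a,None,fx=4,fy=4))
E
```

```text
[464.07450661 287.04061012 270.82538974]
```

View pics/side1c.png

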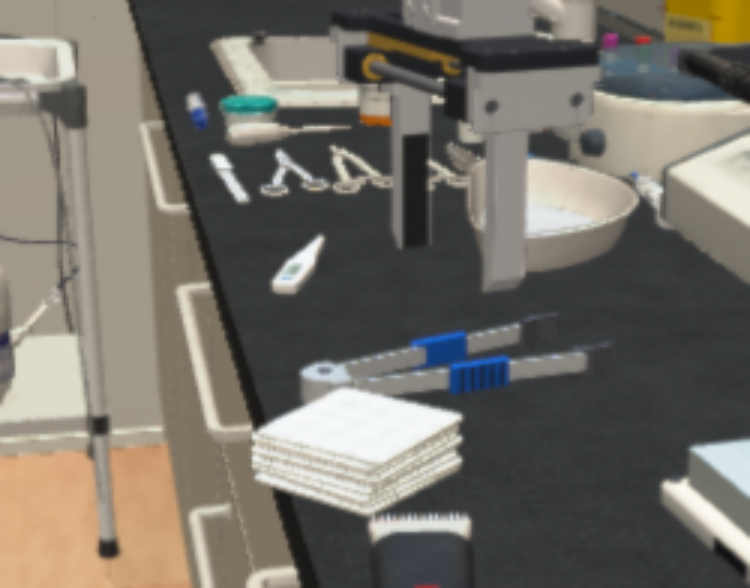

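The side view shows both fingers straddling the grips from above, with the pad midpoint in line with the grip midpoint. I'll descend and close gently.

step_arm(
  increments=[
    [[0,0,0,-0.02,-0.04,0.5,-1],[0,0,0,0,0,0.5,-1],[0,0,0,0,0,0.4,-1],[0,0,0,0,0,0.2,-1],[0,0,0,0,0,0,-1]],
  ],
)

```text
clock: 2.2
eef_pos: [465.1, 285.9, 206.6]
eef_rot: [-3.142, -0.001, -2.864]
wrist_force: [-0.2, 0.2, 0.6]
finger_gap: 94.1
finger_force: 0.0
```

step_arm(
  increments=[
    [[0,0,0,0,0,0,-1],[0,0,0,0,0,0,-1]],
  ],
)

```text
clock: 2.4
eef_pos: [465.6, 285.7, 207.7]
eef_rot: [3.141, 0.002, -2.865]
wrist_force: [0.1, -0.6, 0.5]
finger_gap: 93.9
finger_force: 0.0
```

step_arm(
  increments=[
    [[0,0,0,0,0,0.1,-0.3],[0,0,0,0,0,0,-0.1],[0,0,0,0,0,0,-0.02],[0,0,0,0,0,0,-0.02],[0,0,0,0,0,0,-0.02]],
  ],
  newtons=12,
)

```text
clock: 2.9
eef_pos: [465.5, 285.4, 202.7]
eef_rot: [-3.142, 0.0, -2.865]
wrist_force: [-0.8, 0.8, -0.0]
finger_gap: 57.1
finger_force: 0.0
```

step_arm(
  increments=[
    [[0,0,0,0,0,0,-0.02],[0,0,0,0,0,0,-0.02],[0,0,0,0,0,0,-0.02],[0,0,0,0,0,0,-0.02]],
  ],
)

```text
clock: 3.3
eef_pos: [465.5, 285.4, 202.7]
eef_rot: [3.142, 0.0, -2.865]
wrist_force: [0.2, -0.0, 0.7]
finger_gap: 48.2
finger_force: 4.4
```

step_arm(
  increments=[
    [[0,0,0,0,0,-0.2,-0.02],[0,0,0,0,0,-0.4,-0.02],[0,0,0,0,0,-0.4,-0.02],[0,0,0,0,0,-0.1,-0.02],[0,0,0,0,0,0,-0.02]],
  ],
)

```text
clock: 3.8
eef_pos: [465.5, 285.4, 247.2]
eef_rot: [3.141, 0.001, -2.865]
wrist_force: [0.1, 0.3, -0.2]
finger_gap: 47.6
finger_force: 4.0
```

step_arm(
  increments=[
    [[0,0,0,0,0,0,-0.02],[0,0,0,0,0,0,-0.02],[0,0,0,0,0,0,-0.02]],
  ],
)

```text
clock: 4.1
eef_pos: [465.4, 285.4, 246.0]
eef_rot: [-3.141, -0.001, -2.865]
wrist_force: [0.2, -0.7, 0.6]
finger_gap: 47.9
finger_force: 4.0
```

```bash
python3 - <<'E'
from h import *
c=shot("side","pics/side2.png"); a=c["frame"][120:330,180:430,::-1]; cv2.imwrite('pics/side2c.png',cv2.resize(a,None,fx=3,fy=2.8))
E
```

```text
(no output)
```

View pics/side2c.png

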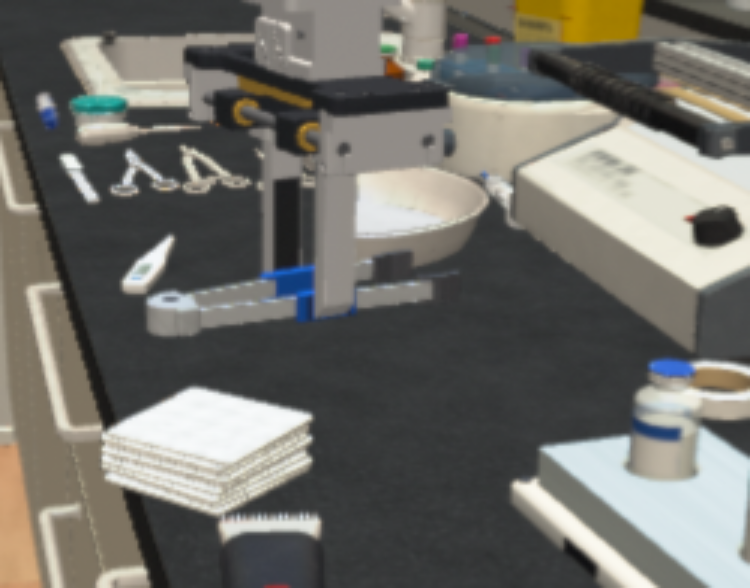

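The tongs are lifted and level. The near finger sits slightly forward of grip centre, so I'll measure the jaws before the approach.

```bash
python3 - <<'E'
from h import *
c=dict(np.load("pics/top0.npz"))
for n,(u0,v0,u1,v1) in dict(clip=(400,280,505,322),gauze=(330,272,390,330)).items():
    vs,us=np.mgrid[v0:v1,u0:u1]; P,ok=world(c,us.ravel(),vs.ravel()); P=P[ok&(P[:,2]>6)]; print(n,P.min(0).round(),P.max(0).round())
E
```

```text
clip [ 352. -109.    8.] [420.  72.  41.]
gauze [339. 108.   6.] [443. 213.  35.]
```

step_arm(
  increments=[
    [[0,0,0.11,0,0,-0.5,-0.02],[0,0,0.11,0,0,-0.5,-0.02],[0,0,0,0,0,0,-0.02]],
  ],
)

```text
clock: 4.45
eef_pos: [465.9, 285.6, 288.7]
eef_rot: [3.14, 0.003, -3.04]
wrist_force: [0.6, 0.1, -0.7]
finger_gap: 48.3
finger_force: 4.0
```

```bash
cat > m.py <<'E'
from h import *
import sys
tag=sys.argv[1]; s=manip.read_state(); e=s["eef_pos"]; yaw=s["eef_rot"][2]+np.pi; under=e[2]-202.7
for n in("side","top"):
    c=shot(n,f"pics/{n}{tag}.png")
    vs,us=np.mgrid[0:480,0:640]; us=us.ravel();vs=vs.ravel(); P,ok=world(c,us,vs)
    d=P[:,:2]-e[:2]; x=d@[np.cos(yaw),np.sin(yaw)]; y=d@[-np.sin(yaw),np.cos(yaw)]; z=P[:,2]-under
    o=ok&(abs(y)<50)&(z>-12)&(z<35)&(x>-110)&(x<105)
    if n=="top": o&=(z>8)
    for nm,sel in(("jaw",x>40),("bow",x<-50)):
        q=o&sel; 
        if q.sum()>5:
            print(n,nm,q.sum(),"x",np.percentile(x[q],[0,2,50,98,100]).round(1),"z",np.percentile(z[q],[0,2,50,98,100]).round(1))
            for s_ in(1,-1):
                r=q&(y*s_>0); 
                if r.sum()>3: print("   y",np.percentile(y[r],[0,10,50,90,100]).round(1),"xmax",x[r].max().round(1),"xmin",x[r].min().round(1))
print(e.round(1),yaw)
E
python3 m.py 3
```

```text
side jaw 444 x [40.  41.  64.  83.1 84.3] z [-0.5  0.6  9.3 17.6 18.2]
   y [18.9 22.5 24.6 26.9 29.6] xmax 83.7 xmin 40.1
   y [-30.5 -28.  -26.  -23.4 -20.2] xmax 84.3 xmin 40.0
side bow 383 x [-95.  -94.5 -76.5 -50.6 -50. ] z [-1.2 -0.2  9.3 17.  17.8]
   y [ 0.1  1.3 12.3 14.8 16.2] xmax -50.2 xmin -94.4
   y [-20.  -17.  -13.9  -5.5  -0. ] xmax -50.0 xmin -95.0
[465.9 285.6 288.7] 0.10195580364664814
```

The jaws measure tip +84, bow −95, level and centred, so the jaw centre is about 70 ahead of the tool. I'll move above the vial.

step_arm(
  increments=[
    [[0,0,0,-0.05,-0.5,-0.3,-0.02],[0,0,0,-0.05,-0.88,-0.25,-0.02],[0,0,0,-0.05,-0.88,0,-0.02],[0,0,0,-0.05,-0.88,0,-0.02],[0,0,0,-0.05,-0.88,0,-0.02]],
  ],
)

```text
clock: 5.05
eef_pos: [491.9, 125.1, 307.4]
eef_rot: [-3.141, -0.002, -3.036]
wrist_force: [0.6, -0.3, -1.0]
finger_gap: 47.9
finger_force: 4.0
```

step_arm(
  increments=[
    [[0,0,0,-0.05,-0.88,0,-0.02],[0,0,0,-0.05,-0.8,0,-0.02],[0,0,0,-0.02,-0.4,0,-0.02],[0,0,0,0,0,0,-0.02],[0,0,0,0,0,0,-0.02]],
  ],
)

```text
clock: 5.55
eef_pos: [505.3, 44.4, 307.7]
eef_rot: [3.141, -0.001, -3.037]
wrist_force: [-0.0, 0.7, -0.4]
finger_gap: 48.1
finger_force: 4.0
```

```bash
python3 m.py 4; python3 - <<'E'
from h import *
a=cv2.imread('pics/side4.png')[130:370,280:530]; cv2.imwrite('pics/side4c.png',cv2.resize(a,None,fx=2.5,fy=2.5))
print(manip.read_state()["finger_gap"])
E
```

```text
side jaw 687 x [40.3 41.6 63.7 81.9 83.8] z [-0.6  0.4  9.4 17.8 18.5]
   y [20.8 22.6 24.5 26.2 30.2] xmax 82.7 xmin 41.5
   y [-30.5 -27.8 -26.1 -24.2 -21.9] xmax 83.8 xmin 40.3
side bow 705 x [-96.1 -95.5 -78.3 -51.2 -50. ] z [-1.   1.  10.4 17.6 18.8]
   y [ 0.   1.4 11.8 14.1 15.9] xmax -50.3 xmin -96.1
   y [-18.6 -16.7 -14.3  -4.7  -0.1] xmax -50.0 xmin -95.8
top jaw 13 x [67.5 67.9 76.6 82.  82.1] z [ 9.1  9.5 17.1 20.  20.3]
   y [28.1 28.4 30.3 31.  31.1] xmax 82.1 xmin 67.5
[505.3  44.4 307.7] 0.10424380625436891
47.886877898458486
```

View pics/side4c.png

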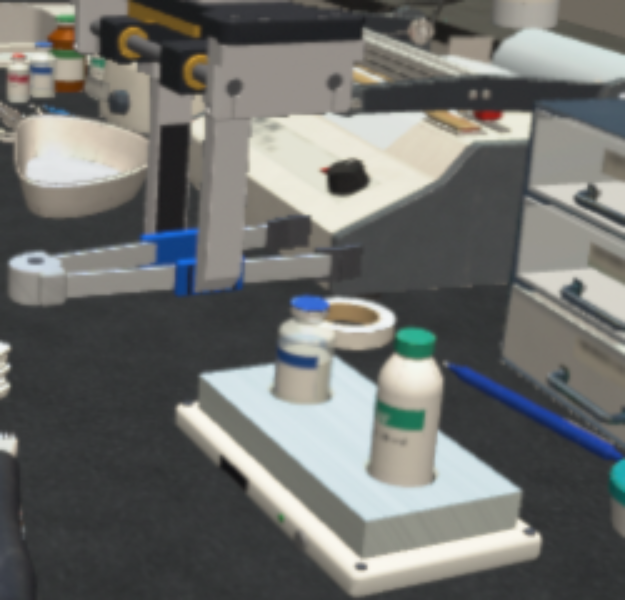

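The tongs are above the vial: jaws at (290,230) and (345,262) in the crop, vial cap at (309,304). I'll fit the vial body in the same camera for a relative correction.

```bash
python3 - <<'E'
from h import *
from scipy.optimize import least_squares
for f in("pics/side4.npz","pics/side0.npz"):
    c=dict(np.load(f)); vs,us=np.mgrid[200:340,370:470]; P,ok=world(c,us.ravel(),vs.ravel()); P=P[ok]
    for n,c0,r,z0,z1 in(("vial",(575,50.5),15,40,64),("ear",(584,-45),15,40,75)):
        q=P[(P[:,2]>z0)&(P[:,2]<z1)&(np.hypot(*(P[:,:2]-c0).T)<24)]
        s=least_squares(lambda p:np.hypot(*(q[:,:2]-p).T)-r,c0,loss="soft_l1")
        print(f,n,len(q),s.x.round(1),np.abs(s.fun).mean().round(2))
E
```

```text
pics/side4.npz vial 394 [574.7  49.7] 0.71
pics/side4.npz ear 721 [582.8 -45.4] 0.64
pics/side0.npz vial 392 [574.6  49.8] 0.73
pics/side0.npz ear 720 [582.7 -45.5] 0.63
```

step_arm(
  increments=[
    [[0,0,0,-0.015,-0.03,0.1,-0.02],[0,0,0,0,0,0.3,-0.02],[0,0,0,0,0,0.3,-0.02],[0,0,0,0,0,0.3,-0.02],[0,0,0,0,0,0,-0.02]],
  ],
)

```text
clock: 6.15
eef_pos: [505.8, 43.2, 266.5]
eef_rot: [3.141, -0.003, -3.038]
wrist_force: [0.1, 0.3, -0.2]
finger_gap: 47.9
finger_force: 4.0
```

step_arm(
  increments=[
    [[0,0,0,0,0,0.25,-0.02],[0,0,0,0,0,0.2,-0.02],[0,0,0,0,0,0,-0.02],[0,0,0,0,0,0,-0.02]],
  ],
)

```text
clock: 6.55
eef_pos: [506.2, 43.1, 250.6]
eef_rot: [3.142, -0.0, -3.038]
wrist_force: [1.0, 0.7, -0.5]
finger_gap: 47.8
finger_force: 4.0
```

```bash
python3 - <<'E'
from h import *
shot("side","pics/side5.png"); s=manip.read_state(); print(s["eef_pos"],s["eef_rot"],s["wrist_force"])
a=cv2.imread('pics/side5.png')[190:350,280:480]; cv2.imwrite('pics/side5c.png',cv2.resize(a,None,fx=3.5,fy=3.5))
E
```

```text
[506.27000785  43.11876967 250.88471055] [-3.14152880e+00  3.86910233e-04 -3.03795976e+00] [-1.11264854  0.68563881 -1.08974433]
```

View pics/side5c.png

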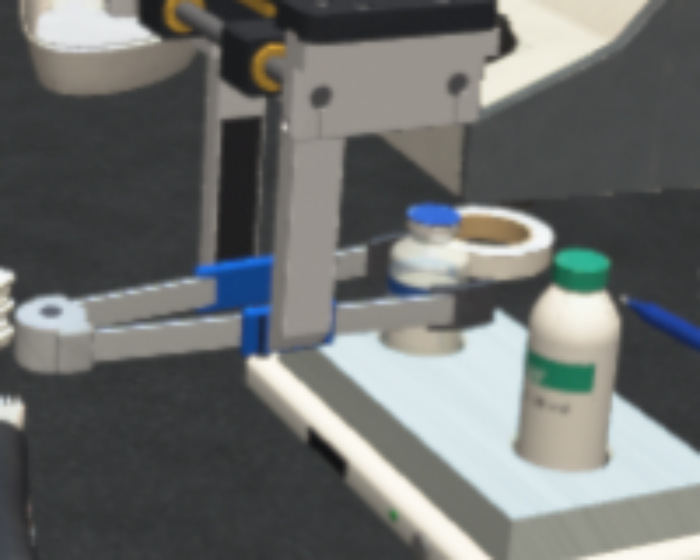

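The jaws straddle the vial body with clear gaps. I'll drop 3 mm more, then squeeze with 22 N.

step_arm(
  increments=[
    [[0,0,0,0.01,0,0.08,-0.02],[0,0,0,0,0,0,0.05],[0,0,0,0,0,0,0.15],[0,0,0,0,0,0,0.25],[0,0,0,0,0,0,0.4]],
  ],
  newtons=22,
)

```text
clock: 7.1
eef_pos: [505.8, 43.1, 247.6]
eef_rot: [-3.142, 0.0, -3.038]
wrist_force: [0.1, 0.2, -1.2]
finger_gap: 36.9
finger_force: 22.0
```

step_arm(
  increments=[
    [[0,0,0,0,0,0,0.6],[0,0,0,0,0,0,0.6],[0,0,0,0,0,0,0.6],[0,0,0,0,0,0,0.6],[0,0,0,0,0,0,0.6]],
  ],
)

```text
clock: 7.6
eef_pos: [505.8, 43.1, 247.5]
eef_rot: [3.142, 0.0, -3.038]
wrist_force: [0.0, 0.2, -0.4]
finger_gap: 37.2
finger_force: 22.0
```

Gap is 37 mm at 22 N, the expected clasp. Lifting.

step_arm(
  increments=[
    [[0,0,0,0,0,-0.1,0.6],[0,0,0,0,0,-0.25,0.6],[0,0,0,0,0,-0.3,0.6],[0,0,0,0,0,-0.3,0.6],[0,0,0,0,0,-0.3,0.6]],
  ],
)

```text
clock: 8.1
eef_pos: [505.8, 43.1, 298.9]
eef_rot: [-3.142, 0.001, -3.038]
wrist_force: [-0.2, -0.3, -1.3]
finger_gap: 37.4
finger_force: 22.0
```

step_arm(
  increments=[
    [[0,0,0,0,0,-0.3,0.6],[0,0,0,0,0,-0.3,0.6],[0,0,0,0,0,-0.3,0.6],[0,0,0,0,0,-0.25,0.6],[0,0,0,0,0,-0.15,0.6]],
  ],
)

```text
clock: 8.6
eef_pos: [505.8, 43.1, 350.5]
eef_rot: [-3.142, 0.001, -3.038]
wrist_force: [0.3, -0.6, -1.0]
finger_gap: 37.5
finger_force: 22.0
```

step_arm(
  increments=[
    [[0,0,0,0,0,0,0.6],[0,0,0,0,0,0,0.6],[0,0,0,0,0,0,0.6],[0,0,0,0,0,0,0.6],[0,0,0,0,0,0,0.6]],
  ],
)

```text
clock: 9.1
eef_pos: [505.8, 43.1, 349.2]
eef_rot: [-3.142, -0.0, -3.038]
wrist_force: [-0.5, 1.1, -1.8]
finger_gap: 37.2
finger_force: 22.0
```

```bash
python3 - <<'E'
from h import *
shot("side","pics/side6.png"); s=manip.read_state(); print(s["eef_pos"],s["eef_rot"],s["wrist_force"],s["finger_gap"])
a=cv2.imread('pics/side6.png')[130:350,280:500]; cv2.imwrite('pics/side6c.png',cv2.resize(a,None,fx=2.7,fy=2.7))
E
```

```text
[505.78510185  43.0933527  349.22929963] [ 3.14154700e+00 -4.07426615e-04 -3.03795028e+00] [ 0.73732889  0.09526527 -1.40103923] 37.10266104947953
```

View pics/side6c.png

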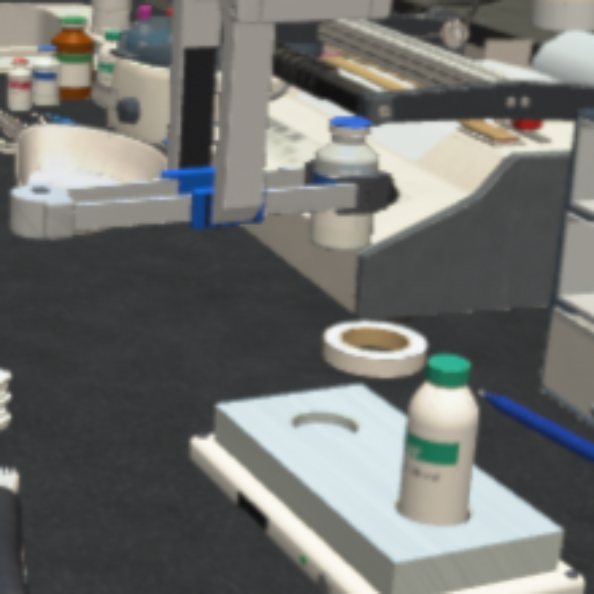

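The vial is upright in the jaws at (345,185) in the crop, about 94 mm above the block. The well is empty and the ear drops are standing.

```bash
python3 -c "
from cell import workorder
print(workorder.sign_off())"
```

```text
the job is handed in; nothing more can be done
None
```

The job is handed in: the tongs hold the vial upright and steady about 94 mm above the warming block, and the ear-drop bottle still stands in its well. The sign-off returned no verdict.

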